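# Turn the cart wheel so its valve stem points straight up

## Robot

A 7-joint arm with a two-finger parallel gripper is mounted at the origin on the work surface. World frame = base frame: x ahead of the robot, y to its left, z up, the work surface at z = 0. Lengths are in m, angles in degrees, forces in N, time in s.
With the tool pointing down it reaches from about 0.4 to 0.85 m from the base axis. Payload 4.5 kg.
Tool frame: the origin (TCP) lies between the finger pads; the fingertips stand 17 mm ahead of it and the grasp point (between the pads) lies 2 mm behind it; z points along the fingers, y is the direction in which the jaws open and shut (so a half turn about z gives the same grasp; the last joint's range is limited). The gripper opens to 85 mm and grips with 20 to 120 N. Pads are 22 mm wide; open, the fingers measure 114 mm over their backs; the gripper's body (76 mm by 85 mm) begins 54 mm behind the grasp point. The pads swing forward as they close: fully open they stand 13 mm farther back than shut.
Start: joints at [75.676, 39.483, -11.15, 89.685, 9.013, 51.709, -12.324], TCP at [0.175, -0.6, 0.248] pointing down, gripper open.
Joint ranges: [-172.22, 172.22], [-26.19, 119.32], [-84.43, 86.54], [7.71, 146.69], [-57.33, 237.33], [2.42, 119.75], [-152.13, 152.13]. Speed limits (degrees/s): [147.25, 147.25, 180, 180, 180, 180, 180].

## Interface

Orientations are given as [roll, pitch, yaw] about the fixed x, y, z axes, in that order (R = Rz(yaw) Ry(pitch) Rx(roll)).
In Python, from rig import * gives the robot as it stands.
- The arm moves only by the tool arm_command, never from a script. Its argument "plan" is a list of rows, each a list of 3 entries, a list of its own where there are three numbers: the turn, a rotation vector about the tool's x, y, z normalised to -1 to 1, where 1 is 0.08 rad, then the shift along the tool's x, y, z normalised to -1 to 1, where 1 is 0.04 m, then the closure, from 0 (fully open) to 1 (shut). In form: [[[ax, ay, az], [tx, ty, tz], jaw], ...]. A call has 1 to 12 rows; each row shifts and turns the commanded pose from where the row before left it, along the tool's axes as they then stand; what a row does not reach is not made up. A row lasts 1/8 s, in which the tool goes at most 62.5 mm and 10.7 degrees, less where a joint would pass 70% of its speed; a pose out of reach is approached as far as the arm can. A call with a number of a shift or a turn outside -1 to 1 is refused whole. A call with a gripper value outside its range is refused whole. The fingers move at their own pace and stop on an object; "newtons" is the grip in N (left out, the last holds). Time passes only in rows, so rows that do not move let the fingers close. It gives the time, the measured TCP pose, the force and the opening at its end, in the units of the state.
- observe(): the state, without advancing time (a new reading comes with each control period).
- camera(name): name is "side" or "top"; returns a dict with "frame" (384x512x3 uint8, red, green, blue), "fx", "fy", "cx", "cy" (pixels), "dist_coeffs" ([k1, k2, p1, p2, k3] as OpenCV has them; the pictures are not rectified), "xyz" and "attitude" of the camera in the world. Camera axes: x right, y up, looking along -z (the intrinsics and any distortion apply to the point x, -y, -z); pixel columns grow to the right and rows downward; lengths in m; the calibration is good to about 2 mm. A picture is of the moment at which its call begins. There is no depth.
- sign_off(): hands the job in, once; it reports no verdict.
The state is a dict: "time_s": time; "joints": joint angles; "joint_vel": joint speeds; "joint_efforts": joint torques, N m; "eef_pos": TCP position; "tool_rot": TCP orientation; "wrist_force": force on the tool from outside, world axes, zero at the start; "moment": the same for the moment, N m; "grip_width": finger opening in m.
Only numpy, scipy, OpenCV 4.12 (cv2) and the standard library are available. Lean on these libraries where they do the work, as an engineer would, in place of code of your own. Each camera call takes 0.05 s, during which the arm holds its last target.

## Task

The spoked cart wheel on the tilted blue stand is about to be inflated: push its spokes round with your fingertips, one after another between the fixed blue bars, until the brass valve stem with the yellow cap points straight up the slope, in line with the red pointer on the stand, and leave it resting there. Ease the wheel round without ever letting it spin fast, and keep off the tyre and the valve stem. Nothing is to be picked up, and the tools and tins lying about stay where they are.

Things in the scene. Friction and masses are not known exactly. Their poses are not given: they have to be found in the camera images.
- hub (a point): Centre of the wheel, fixed to the stand, 165 mm above the bench, in the wheel's mid-plane. x points up the slope (straight up, to the red pointer), y across the wheel, z along the axle out of the wheel's open face, leaning 30 degrees from vertical. All angles given are about this z from this x, counter-clockwise positive looking at the face. Heights over the wheel are from its mid-plane along z.
- bridge: Fixed bridge over the wheel's face; origin and axes as hub. A dark hub cap 48 mm across, 31 to 49 mm over the mid-plane, and three blue bars 14 mm wide, 36 to 46 mm over it, running from the hub out past the tyre at 60, 180 and 300 degrees. A finger put in between two bars can sweep only the 120 degree window between them. The bars end 195 mm from the axle.
- stand: Blue stand, bolted down, place and heading vary; origin on the bench under the hub. Legs run from the ends of the three bars straight down to a base frame 12 mm thick (390 by 390 mm overall, open at the sides). Behind the wheel only one 32 mm post leads from the hub to the base: inside the rim, more than 60 mm from the axle, the 40 mm behind the mid-plane are free.
- wheel (a joint): Wheel angle about the hub's z (rad), counter-clockwise positive looking at the face; 0 or any whole turn: valve stem straight up. Turns endlessly both ways, balanced; drag of about 0.2 N m stops it when not pushed. Five round white spokes 11 mm thick in the mid-plane at wheel value + 36, 108, 180, 252, 324 degrees, from the hub (52 mm across) to the white rim (inside diameter 240, 34 wide).
- tyre: Black tyre with its valve stem, turning with the wheel; origin at the wheel's centre, x towards the valve stem, z out of the face. Tyre 336 mm outside, 246 mm inside diameter, 44 mm wide.
- valve (a point): Near the end of the valve stem (middle of its yellow cap, 13 mm across), 160 mm from the axle and 27 mm out from the wheel's mid-plane. The brass stem comes out of the rim and lies outward along the tyre's side.
- mark (a point): Point on the stand, just inward of the tip of the red pointer, where valve lies when the valve stem points exactly straight up: 160 mm up the slope from the hub, 27 mm out along z.
- socket: steel cylinder 28 mm across, 45 mm tall, standing on a corner of the stand's base at the low side; its origin is the centre of its underside
- bearing: steel ring 44 mm across, 14 mm high, lying on the other low corner of the stand's base; origin at the centre of its underside
- spray_can: can with a green band, 60 mm across, 170 mm tall, standing on the bench left of the stand; origin at the centre of its underside
- mug: white mug 80 mm across, 90 mm tall, on the bench left of the stand; origin at the centre of its underside
- grease_tin: jar with an orange band, 76 mm across, 70 mm tall, on the bench right of the stand; origin at the centre of its underside
- screwdriver: screwdriver lying on the bench right of the stand; origin under its middle
- spanner: steel spanner lying on the bench right of the stand; origin under its middle

How it is judged:
By the outcome, as a careful person would: the job done as asked, in the order asked, and still so for the second after the job is handed in, with the robot touching nothing.
It also fails if it takes over 72 s, if anything falls off the work surface, if the arm or the gripper's body presses on something with over 40 N, if the wrist force passes 120 N, or if a joint passes its speed limit or range.

## Working session

There is one attempt and no reset: what is moved stays moved. The work goes in short steps, Python scripts to look and compute and a tool call to move; the robot and the scene stay as the last step left them, time stands still between calls to the robot, and variables do not carry over. Pictures are saved under pics/ and viewed, and the job is handed in when it is done.

Besides the shell and the picture viewer there is one more tool, called as name([rows], argument=value, ...), one row to a line, values as JSON. arm_command: Moves the arm, as the interface text tells. Scaled input: -1 to 1 covers 0.04 m each way for a shift and 0.08 rad each way for a turn. Its arguments: {"type":"object","properties":{"plan":{"type":"array","items":{"type":"array"}},"newtons":{"type":"number"}},"required":["plan"]}

```bash
mkdir -p pics; ls; python3 - <<'E'
from rig import *
import cv2
print(observe())
for n in("side","top"):
    c=camera(n); cv2.imwrite(f"pics/{n}0.png",c["frame"][:,:,::-1]); print({k:v for k,v in c.items() if k!="frame"})
E
```

```text
pics
{'time_s': 0.0, 'joints': array([ 75.67568351,  39.53398424, -11.1444987 ,  89.74797109,
         9.01374133,  51.70821611, -12.32570286]), 'joint_vel': array([ 0.02914028, -0.04675344,  0.12669075, -0.0588711 , -0.10960528,
        0.01456103, -0.00276144]), 'joint_efforts': array([ 4.03723070e-04, -5.39626372e+01, -1.26641829e+00, -1.58549649e+01,
        9.01915046e-03,  9.42970830e-03, -1.70343168e-05]), 'eef_pos': array([ 0.17477385, -0.59939975,  0.24746073]), 'tool_rot': array([-1.79892188e+02,  8.81959015e-03,  1.62651908e+01]), 'wrist_force': array([-0.54470475, -0.06646997, -0.43326295]), 'moment': array([-0.02824364, -0.02678277,  0.00581507]), 'grip_width': 0.08522604995094725}
{'fx': 396.12208581509447, 'fy': 396.12208581509447, 'cx': 254.33221583400984, 'cy': 192.24314956946344, 'dist_coeffs': array([0.00623191, 0.        , 0.        , 0.        , 0.        ]), 'xyz': array([-0.23052018, -0.86585127,  1.11043847]), 'attitude': array([ 51.04713953,   1.21464903, -43.54165151])}
{'fx': 483.09344709473385, 'fy': 483.09344709473385, 'cx': 252.98176541909882, 'cy': 196.10997576212736, 'dist_coeffs': array([-0.01895567,  0.        ,  0.        ,  0.        ,  0.        ]), 'xyz': array([ 3.86676983e-01, -1.92888597e-04,  1.72240046e+00]), 'attitude': array([  6.11206521,  -0.61481656, -90.96466875])}
```

View pics/side0.png

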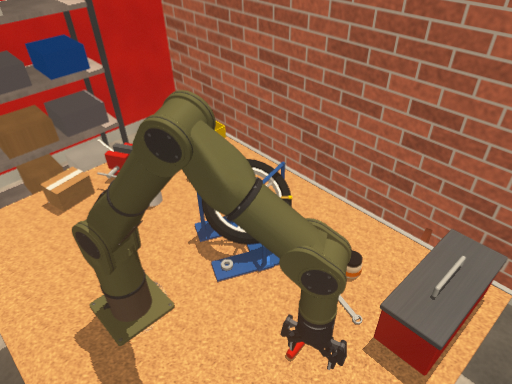

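View pics/top0.png

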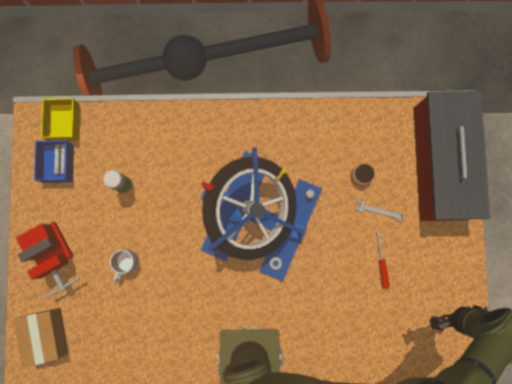

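```bash
python3 - <<'E'
import cv2
a=cv2.imread("pics/side0.png");b=cv2.imread("pics/top0.png")
cv2.imwrite("pics/s1.png",cv2.resize(a[60:300,160:460],None,fx=2.5,fy=2.5,interpolation=cv2.INTER_CUBIC))
cv2.imwrite("pics/t1.png",cv2.resize(b[60:260,160:400],None,fx=3,fy=3,interpolation=cv2.INTER_CUBIC))
E
```

```text
(no output)
```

View pics/t1.png

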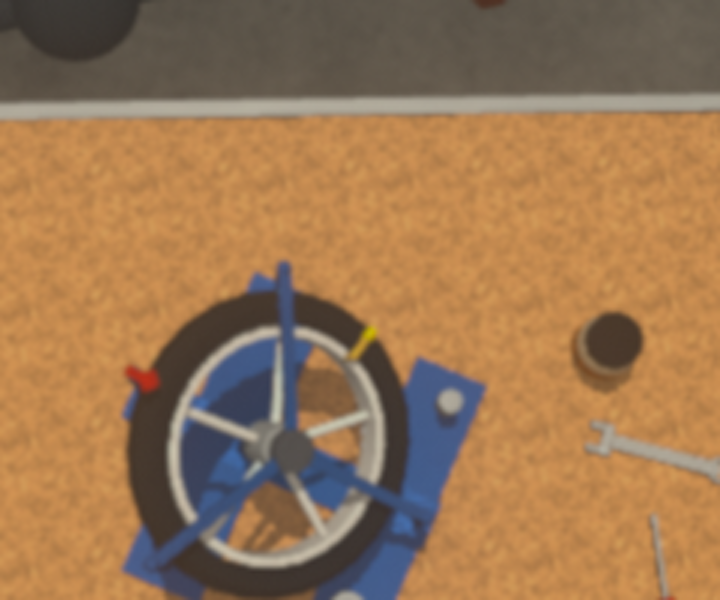

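View pics/s1.png

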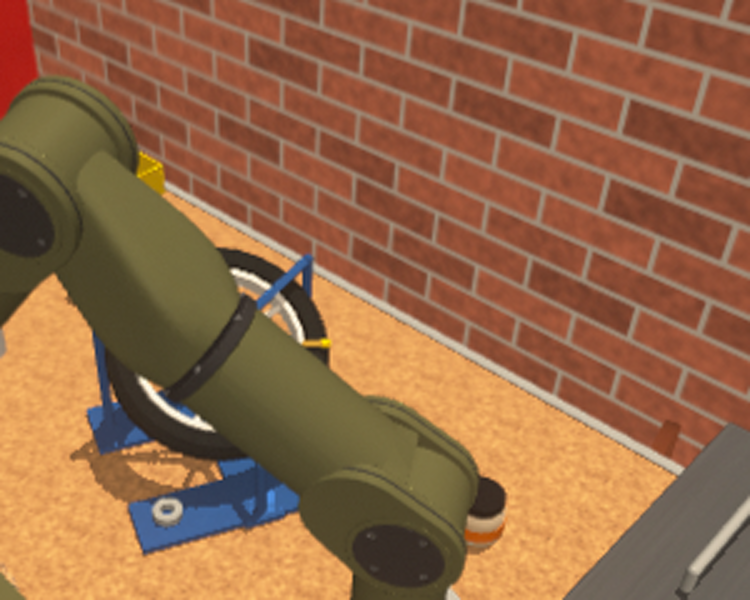

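```bash
cat > h.py <<'E'
from rig import *
import numpy as np, cv2
from scipy.spatial.transform import Rotation as R
from scipy.optimize import least_squares
def proj(c,P):
    P=np.atleast_2d(P).astype(float)
    A=R.from_euler('xyz',c["attitude"],degrees=True).as_matrix()
    p=(P-c["xyz"])@A
    p=p*[1,-1,-1]
    K=np.array([[c["fx"],0,c["cx"]],[0,c["fy"],c["cy"]],[0,0,1]])
    return cv2.projectPoints(p,np.zeros(3),np.zeros(3),K,np.array(c["dist_coeffs"]))[0][:,0]
def hubR(psi):
    # x up slope heading psi, tilted 30
    x=np.array([np.cos(psi)*np.cos(np.pi/6),np.sin(psi)*np.cos(np.pi/6),.5])
    z=np.array([-np.cos(psi)*.5,-np.sin(psi)*.5,np.cos(np.pi/6)])
    return np.c_[x,np.cross(z,x),z]
def pol(r,deg,z):
    a=np.radians(deg); return np.array([r*np.cos(a),r*np.sin(a),z])
def W(q,p): return np.array([q[0],q[1],.165])+np.atleast_2d(p)@hubR(q[2]).T
def overlay(c,q,w):
    im=cv2.resize(np.ascontiguousarray(c["frame"][:,:,::-1]),None,fx=3,fy=3,interpolation=cv2.INTER_CUBIC)
    def pl(pts,col):
        u=(proj(c,W(q,pts))+.5)*3
        cv2.polylines(im,[np.int32(u*8)],False,col,1,cv2.LINE_AA,3)
    th=range(0,361,5)
    for r,z in((.120,.017),(.168,0)): pl([pol(r,t,z) for t in th],(0,255,0))
    pl([pol(.024,t,.049) for t in th],(0,255,255))
    for b in(60,180,300):
        pl([pol(.02,b,.046),pol(.195,b,.046)],(0,0,255))
    for k in range(5): pl([pol(.026,w+36+72*k,0.0055),pol(.12,w+36+72*k,.0055)],(255,0,255))
    pl([pol(.12,w,.02),pol(.16,w,.027)],(255,255,0))
    pl([pol(.15,0,.027),pol(.175,0,.027)],(255,255,255))
    return im
E
python3 - <<'E'
from h import *
c=camera("top")
o=lambda u,v:np.array([u/3+160-.5+.17,v/3+60-.5+.17])
obs=[(pol(.195,60,.046),o(155,567)),(pol(.195,180,.046),o(428,515)),(pol(.195,300,.046),o(284,263)),(pol(0,0,.049),o(292,450))]
val=o(371,333)
def f(q):
    r=[proj(c,W(q,p))[0]-u for p,u in obs]
    r.append(proj(c,W(q,pol(.16,np.degrees(q[3]),.027)))[0]-val)
    return np.concatenate(r)
for h in (150,):
    s=least_squares(f,[.5,0,np.radians(h-90+0),np.radians(-100)])
    print(s.x,np.degrees(s.x[2:]),s.cost,s.fun.round(2))
np.save("q.npy",s.x)
im=overlay(c,s.x,np.degrees(s.x[3]))
cv2.imwrite("pics/ov1.png",im[150*3:270*3,190*3:330*3]) 
s_=camera("side");im=overlay(s_,s.x,np.degrees(s.x[3]));cv2.imwrite("pics/ov2.png",im[400:860,480:1000])
E
```

```text
[ 0.51564003 -0.01115467  1.15362726 -1.84911317] [  66.09797291 -105.9463804 ] 1.7065725308075905 [-1.17 -0.03  0.97  0.13 -0.62  0.12  0.78 -0.07  0.17 -0.17]
```

View pics/ov1.png

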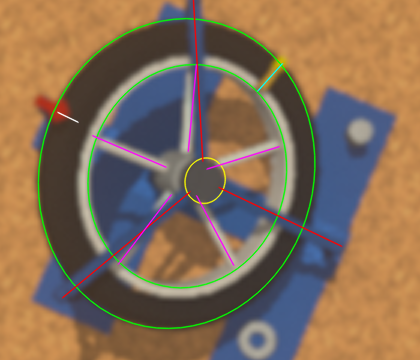

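View pics/ov2.png

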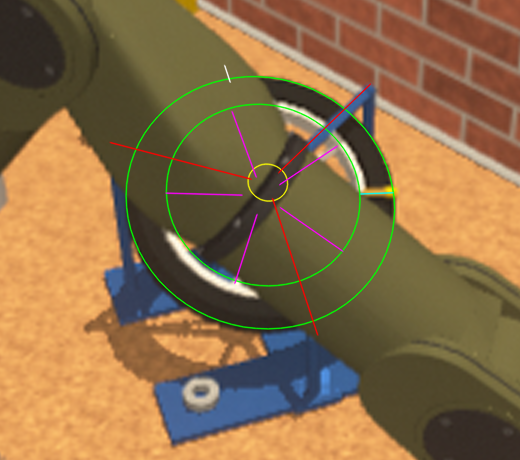

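```bash
cat >> h.py <<'E'
def target(q,r,deg,tip,head=None):
    """TCP pose: finger at polar r,deg; tip height (m) ; head = angle of the radial line tool -y points along"""
    if head is None: head=deg
    H=hubR(q[2]); a=np.radians(head)
    y=-(H@[np.cos(a),np.sin(a),0]); z=-H[:,2]; x=np.cross(y,z)
    return W(q,pol(r,deg,tip+.017))[0], np.c_[x,y,z]
def pose():
    o=observe(); return o["eef_pos"],R.from_euler('xyz',o["tool_rot"],degrees=True).as_matrix(),o
def where(q):
    p,M,o=pose(); H=hubR(q[2]); l=(p-[q[0],q[1],.165])@H; y=-(M[:,1]@H)
    return dict(t=round(o["time_s"],2),r=round(np.hypot(*l[:2]),4),deg=round(np.degrees(np.arctan2(l[1],l[0])),2),tip=round(((p+.017*M[:,2]-[q[0],q[1],.165])@H)[2],4),head=round(np.degrees(np.arctan2(y[1],y[0])),2),tilt=round(np.degrees(np.arccos(min(1,-M[:,2]@H[:,2]))),2),F=o["wrist_force"].round(2),w=round(o["grip_width"],4),j=o["joints"].round(0))
def need(P,M):
    p,C,o=pose(); rv=R.from_matrix(C.T@M).as_rotvec()
    print("turn units",(rv/.08).round(2),"shift units in target frame",(M.T@(P-p)/.04).round(2),"in current frame",(C.T@(P-p)/.04).round(2))
E
python3 - <<'E'
from h import *
q=np.load("q.npy")
need(*target(q,.095,-25,.15)); print(where(q))
E
```

```text
turn units [ 6.83  0.92 13.87] shift units in target frame [ -4.09 -15.48   6.07] in current frame [ 12.92 -10.92  -2.61]
{'t': 0.2, 'r': np.float64(0.549), 'deg': np.float64(172.35), 'tip': np.float64(0.395), 'head': np.float64(44.24), 'tilt': np.float64(29.95), 'F': array([0.3 , 0.5 , 0.65]), 'w': 0.0854, 'j': array([ 76.,  40., -11.,  90.,   9.,  52., -12.])}
```

arm_command([
  [[0, 0, 0], [0, 0, -1], 1],
  [[0, 0, 0], [0, 0, -1], 1],
  [[0, 0, 0], [0, 0, -1], 1],
  [[0, 0, 0], [0, 0, -1], 1],
  [[0, 0, 0], [0, 0, -0.5], 1],
], newtons=40)

```text
time_s: 0.82
eef_pos: [0.1753, -0.6005, 0.4307]
tool_rot: [179.8, -0.0, 16.3]
wrist_force: [0.0, -0.0, 0.1]
grip_width: 0.0001
```

arm_command([
  [[0.43, 0.06, 0.87], [0, 0, 0], 1],
  [[0.43, 0.06, 0.87], [0, 0, 0], 1],
  [[0.43, 0.06, 0.87], [0, 0, 0], 1],
  [[0.43, 0.06, 0.87], [0, 0, 0], 1],
  [[0.43, 0.06, 0.87], [0, 0, 0], 1],
  [[0.43, 0.06, 0.87], [0, 0, 0], 1],
  [[0.43, 0.06, 0.87], [0, 0, 0], 1],
  [[0.43, 0.06, 0.87], [0, 0, 0], 1],
  [[0.43, 0.06, 0.87], [0, 0, 0], 1],
  [[0.43, 0.06, 0.87], [0, 0, 0], 1],
  [[0.43, 0.06, 0.87], [0, 0, 0], 1],
  [[0.43, 0.06, 0.87], [0, 0, 0], 1],
])

```text
time_s: 2.33
eef_pos: [0.1751, -0.5999, 0.4279]
tool_rot: [-157.6, 6.4, -31.1]
wrist_force: [-0.4, 0.3, 0.0]
grip_width: -0.0
```

arm_command([
  [[0.43, 0.06, 0.87], [0, 0, 0], 1],
  [[0.43, 0.06, 0.87], [0, 0, 0], 1],
  [[0.43, 0.06, 0.87], [0, 0, 0], 1],
  [[0.43, 0.06, 0.87], [0, 0, 0], 1],
  [[0, 0, 0], [0, 0, 0], 1],
])

```text
time_s: 2.95
eef_pos: [0.1743, -0.6002, 0.4275]
tool_rot: [-152.2, 12.2, -46.1]
wrist_force: [0.1, -0.5, -0.1]
grip_width: -0.0002
```

```bash
python3 - <<'E'
from h import *
q=np.load("q.npy")
need(*target(q,.095,-25,.12)); print(where(q))
E
```

```text
turn units [-0.06 -0.02 -0.05] shift units in target frame [ -3.14 -13.46  10.72] in current frame [ -3.21 -13.4   10.78]
{'t': 2.95, 'r': np.float64(0.4608), 'deg': np.float64(170.83), 'tip': np.float64(0.5487), 'head': np.float64(-25.22), 'tilt': np.float64(0.28), 'F': array([ 0.06, -0.47, -0.1 ]), 'w': -0.0002, 'j': array([ 78.,  47.,   1.,  49., -19., 109., -63.])}
```

arm_command([
  [[0, 0, 0], [-0.25, -0.9, 0.3], 1],
  [[0, 0, 0], [-0.25, -1, 0.3], 1],
  [[0, 0, 0], [-0.25, -1, 0.3], 1],
  [[0, 0, 0], [-0.25, -1, 0.4], 1],
  [[0, 0, 0], [-0.25, -1, 0.5], 1],
  [[0, 0, 0], [-0.25, -1, 0.5], 1],
  [[0, 0, 0], [-0.25, -1, 0.5], 1],
  [[0, 0, 0], [-0.25, -1, 0.5], 1],
  [[0, 0, 0], [-0.25, -1, 0.5], 1],
  [[0, 0, 0], [-0.25, -1, 0.5], 1],
  [[0, 0, 0], [-0.25, -1, 0.5], 1],
  [[0, 0, 0], [-0.25, -1, 0.5], 1],
])

```text
time_s: 4.45
eef_pos: [0.474, -0.1586, 0.4879]
tool_rot: [-152.2, 12.0, -46.0]
wrist_force: [0.2, -1.2, 0.1]
grip_width: 0.0003
```

```bash
python3 - <<'E'
from h import *
q=np.load("q.npy")
need(*target(q,.095,-25,.12)); print(where(q))
E
```

```text
turn units [-0.05 -0.04 -0.  ] shift units in target frame [-0.17 -1.46  5.46] in current frame [-0.19 -1.44  5.47]
{'t': 4.45, 'r': np.float64(0.0371), 'deg': np.float64(-35.76), 'tip': np.float64(0.3385), 'head': np.float64(-25.01), 'tilt': np.float64(0.29), 'F': array([ 0.17, -1.2 ,  0.11]), 'w': 0.0003, 'j': array([  37.,   19.,   -8.,   91.,  -28.,   75., -101.])}
```

arm_command([
  [[0, 0, 0], [-0.1, -0.74, 0.8], 1],
  [[0, 0, 0], [-0.1, -0.72, 0.9], 1],
  [[0, 0, 0], [0, 0, 0.9], 1],
  [[0, 0, 0], [0, 0, 0.9], 1],
  [[0, 0, 0], [0, 0, 0.9], 1],
  [[0, 0, 0], [0, 0, 0.8], 1],
  [[0, 0, 0], [0, 0, 0], 1],
])

```text
time_s: 5.32
eef_pos: [0.5512, -0.0258, 0.3348]
tool_rot: [-152.3, 12.3, -45.9]
wrist_force: [-0.3, -0.6, 0.3]
grip_width: -0.0003
```

```bash
python3 - <<'E'
from h import *
q=np.load("q.npy")
need(*target(q,.095,-25,-.01)); print(where(q))
for n in("side","top"):
    c=camera(n); im=overlay(c,q,np.degrees(q[3])); p,M,o=pose()
    for d in(.017,0):
        u=(proj(c,p+d*M[:,2])[0]+.5)*3; cv2.circle(im,(int(u[0]),int(u[1])),4,(255,255,255),1)
    cv2.imwrite(f"pics/{n}2.png",im[400:900,420:1080] if n=="side" else im[420:820,500:1040])
E
```

```text
turn units [-0.03  0.03 -0.01] shift units in target frame [ 0.04 -0.03  3.49] in current frame [ 0.04 -0.02  3.49]
{'t': 5.33, 'r': np.float64(0.0939), 'deg': np.float64(-24.14), 'tip': np.float64(0.1295), 'head': np.float64(-25.03), 'tilt': np.float64(0.18), 'F': array([-0.28, -0.62,  0.28]), 'w': -0.0003, 'j': array([  23.,   28.,  -13.,  105.,  -33.,   46., -104.])}
```

View pics/side2.png

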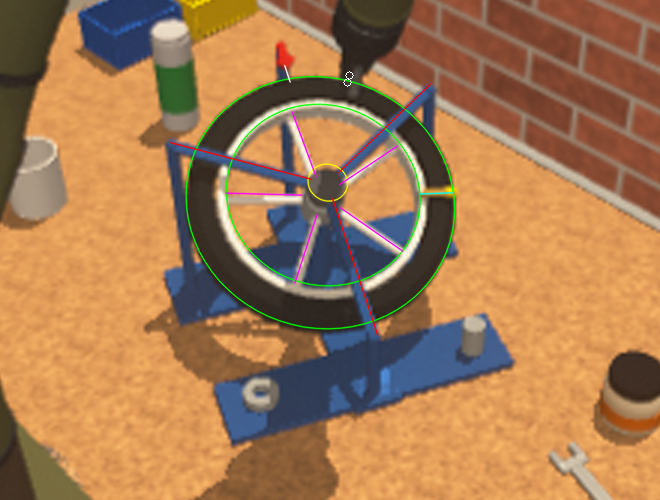

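View pics/top2.png

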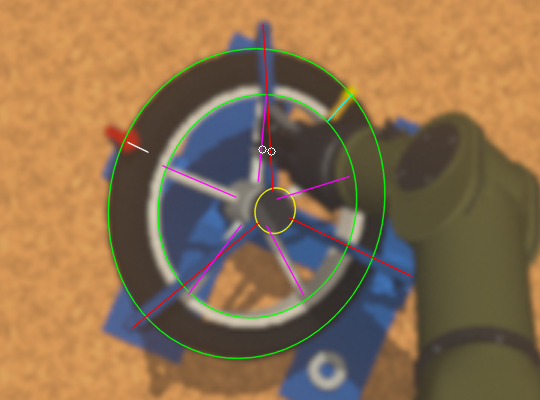

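```bash
python3 - <<'E'
from h import *
out=[]
for n in("side","top"):
    c=camera(n); p,M,o=pose()
    P=[p+d*M[:,2] for d in(.017,0,-.056)]
    u=proj(c,P); print(n,u)
    x,y=np.int32(u[0]); f=c["frame"][y-40:y+40,x-40:x+40,::-1]
    im=cv2.resize(np.ascontiguousarray(f),None,fx=5,fy=5,interpolation=cv2.INTER_CUBIC)
    im=cv2.convertScaleAbs(im,alpha=1.8,beta=20)
    for k,v in enumerate(u): cv2.circle(im,tuple(np.int32((v-[x-40,y-40]+.5)*5)),4,[(0,0,255),(0,255,0),(255,0,0)][k],1)
    out.append(im)
cv2.imwrite("pics/c3.png",np.hstack(out))
E
```

```text
side [[255.79342151 160.06611952]
 [256.51397474 157.86432498]
 [259.00721312 150.24564532]]
top [[254.01652254 189.17303315]
 [256.78861847 189.74627477]
 [266.35408304 191.72438835]]
```

View pics/c3.png

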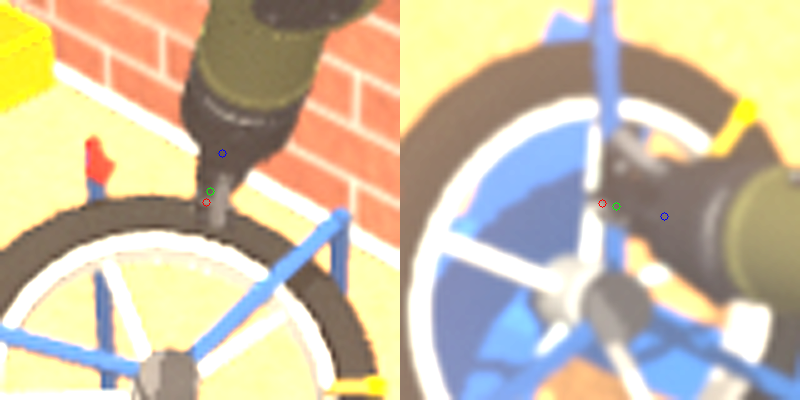

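arm_command([
  [[0, 0, 0], [0, 0, 0.5], 1],
  [[0, 0, 0], [0, 0, 0.5], 1],
  [[0, 0, 0], [0, 0, 0.5], 1],
  [[0, 0, 0], [0, 0, 0.5], 1],
  [[0, 0, 0], [0, 0, 0.3], 1],
  [[0, 0, 0], [0, 0, 0], 1],
])

```text
time_s: 6.28
eef_pos: [0.5715, 0.0143, 0.2566]
tool_rot: [-152.2, 12.1, -46.1]
wrist_force: [-0.3, -0.5, 0.8]
grip_width: 0.0003
```

```bash
python3 - <<'E'
from h import *
q=np.load("q.npy")
need(*target(q,.095,-25,-.01)); print(where(q))
out=[]
for n in("side","top"):
    c=camera(n); p,M,o=pose()
    P=[p+d*M[:,2] for d in(.017,0,-.056)]
    u=proj(c,P)
    x,y=np.int32(u[0]); f=c["frame"][y-40:y+40,x-40:x+40,::-1]
    im=cv2.resize(np.ascontiguousarray(f),None,fx=5,fy=5,interpolation=cv2.INTER_CUBIC)
    im=cv2.convertScaleAbs(im,alpha=1.8,beta=20)
    for k,v in enumerate(u): cv2.circle(im,tuple(np.int32((v-[x-40,y-40]+.5)*5)),4,[(0,0,255),(0,255,0),(255,0,0)][k],1)
    out.append(im)
cv2.imwrite("pics/c4.png",np.hstack(out))
E
```

```text
turn units [-0.06 -0.03 -0.03] shift units in target frame [-0.02 -0.01  1.23] in current frame [-0.02  0.    1.23]
{'t': 6.28, 'r': np.float64(0.0948), 'deg': np.float64(-25.5), 'tip': np.float64(0.0394), 'head': np.float64(-25.16), 'tilt': np.float64(0.29), 'F': array([-0.31, -0.45,  0.84]), 'w': 0.0003, 'j': array([  20.,   35.,  -17.,  109.,  -37.,   33., -101.])}
```

View pics/c4.png

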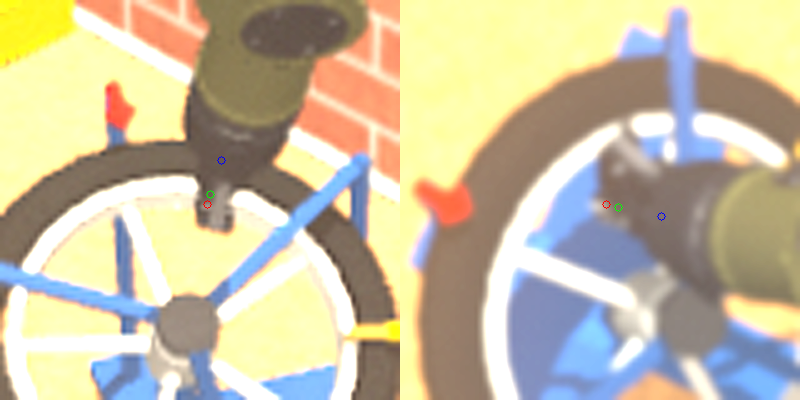

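arm_command([
  [[0, 0, 0], [0, 0, 0.4], 1],
  [[0, 0, 0], [0, 0, 0.4], 1],
  [[0, 0, 0], [0, 0, 0.4], 1],
  [[0, 0, 0], [0, 0, 0], 1],
])

```text
time_s: 6.88
eef_pos: [0.5811, 0.0368, 0.2145]
tool_rot: [-152.2, 12.2, -46.1]
wrist_force: [-0.5, -0.6, 0.4]
grip_width: -0.0
```

arm_command([
  [[0, 0, -0.5], [-0.095, 0.002, 0], 1],
  [[0, 0, -0.5], [-0.095, 0.002, 0], 1],
  [[0, 0, -0.5], [-0.095, 0.002, 0], 1],
  [[0, 0, -0.5], [-0.095, 0.002, 0], 1],
  [[0, 0, -0.5], [-0.095, 0.002, 0], 1],
  [[0, 0, -0.5], [-0.095, 0.002, 0], 1],
  [[0, 0, -0.5], [-0.095, 0.002, 0], 1],
  [[0, 0, -0.5], [-0.095, 0.002, 0], 1],
  [[0, 0, -0.5], [-0.095, 0.002, 0], 1],
  [[0, 0, -0.5], [-0.095, 0.002, 0], 1],
  [[0, 0, -0.5], [-0.095, 0.002, 0], 1],
  [[0, 0, -0.5], [-0.095, 0.002, 0], 1],
])

```text
time_s: 8.38
eef_pos: [0.5442, 0.0616, 0.2195]
tool_rot: [-149.8, -1.5, -21.9]
wrist_force: [2.5, 0.7, -0.3]
grip_width: -0.0001
```

```bash
cat > look.py <<'E'
import sys
from h import *
q=np.load("q.npy"); print(where(q)); p,M,o=pose()
out=[]
for n in("side","top"):
    c=camera(n)
    u=proj(c,W(q,[0,0,.02]))[0]
    x,y=np.int32(u); f=c["frame"][y-50:y+50,x-50:x+50,::-1]
    im=cv2.resize(np.ascontiguousarray(f),None,fx=4,fy=4,interpolation=cv2.INTER_CUBIC)
    im=cv2.convertScaleAbs(im,alpha=1.5,beta=10)
    out.append(im)
cv2.imwrite(f"pics/{sys.argv[1]}.png",np.hstack(out))
E
python3 look.py c5
```

```text
{'t': 8.38, 'r': np.float64(0.0949), 'deg': np.float64(2.01), 'tip': np.float64(-0.0088), 'head': np.float64(2.51), 'tilt': np.float64(0.34), 'F': array([ 2.49,  0.69, -0.28]), 'w': -0.0001, 'j': array([ 23.,  38., -29., 117., -32.,  19., -81.])}
```

View pics/c5.png

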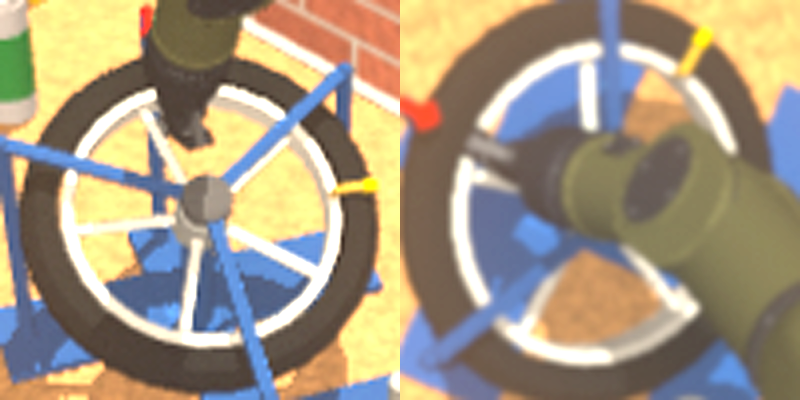

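arm_command([
  [[0, 0, -0.5], [-0.095, 0.002, 0.005], 1],
  [[0, 0, -0.5], [-0.095, 0.002, 0.005], 1],
  [[0, 0, -0.5], [-0.095, 0.002, 0.005], 1],
  [[0, 0, -0.5], [-0.095, 0.002, 0.005], 1],
  [[0, 0, -0.5], [-0.095, 0.002, 0.005], 1],
  [[0, 0, -0.5], [-0.095, 0.002, 0], 1],
  [[0, 0, -0.5], [-0.095, 0.002, 0], 1],
  [[0, 0, -0.5], [-0.095, 0.002, 0], 1],
  [[0, 0, -0.5], [-0.095, 0.002, 0], 1],
  [[0, 0, -0.5], [-0.095, 0.002, 0], 1],
])

```text
time_s: 9.72
eef_pos: [0.5073, 0.0699, 0.2138]
tool_rot: [-152.4, -12.6, -1.6]
wrist_force: [2.1, 1.5, 1.8]
grip_width: 0.0001
```

```bash
python3 look.py c6
```

```text
{'t': 9.72, 'r': np.float64(0.0947), 'deg': np.float64(25.32), 'tip': np.float64(-0.0101), 'head': np.float64(25.43), 'tilt': np.float64(0.28), 'F': array([2.1 , 1.49, 1.76]), 'w': 0.0001, 'j': array([ 27.,  39., -38., 123., -23.,  12., -67.])}
```

View pics/c6.png

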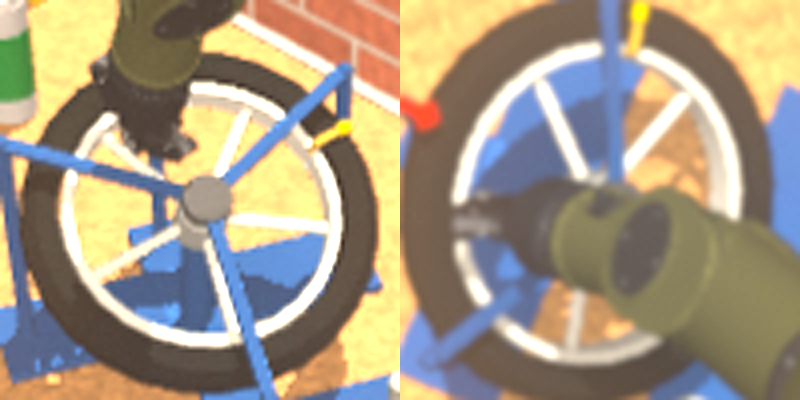

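arm_command([
  [[0, 0, -0.4], [-0.095, 0.002, 0], 1],
  [[0, 0, -0.4], [-0.095, 0.002, 0], 1],
  [[0, 0, -0.4], [-0.095, 0.002, 0], 1],
  [[0, 0, -0.4], [-0.095, 0.002, 0], 1],
  [[0, 0, -0.4], [-0.095, 0.002, 0], 1],
  [[0, 0, 0], [0, 0, 0], 1],
])

```text
time_s: 10.58
eef_pos: [0.4882, 0.0685, 0.2085]
tool_rot: [-154.5, -16.6, 6.7]
wrist_force: [0.8, 0.3, -0.8]
grip_width: -0.0005
```

```bash
python3 look.py c7
```

```text
{'t': 10.57, 'r': np.float64(0.0946), 'deg': np.float64(37.35), 'tip': np.float64(-0.0102), 'head': np.float64(34.42), 'tilt': np.float64(0.19), 'F': array([ 0.76,  0.33, -0.85]), 'w': -0.0005, 'j': array([ 29.,  39., -40., 126., -19.,   9., -62.])}
```

View pics/c7.png

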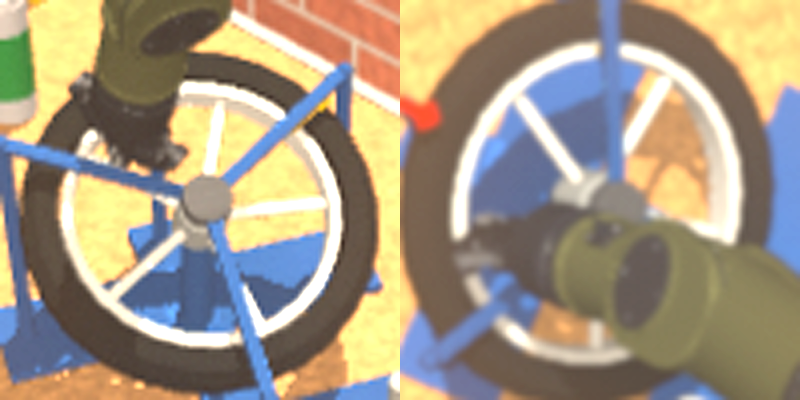

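arm_command([
  [[0, 0, -0.6], [-0.03, 0, 0], 1],
  [[0, 0, -0.6], [-0.03, 0, 0], 1],
  [[0, 0, -0.6], [-0.04, 0, 0], 1],
  [[0, 0, -0.6], [-0.05, 0, 0], 1],
  [[0, 0, -0.6], [-0.05, 0, 0], 1],
  [[0, 0, 0], [-0.04, 0, 0], 1],
  [[0, 0, 0], [0, 0, 0], 1],
])

```text
time_s: 11.55
eef_pos: [0.4801, 0.0663, 0.2054]
tool_rot: [-159.0, -22.1, 20.0]
wrist_force: [1.2, 0.6, 0.6]
grip_width: -0.0003
```

```bash
python3 look.py c8;python3 - <<'E'
from h import *
q=np.load("q.npy")
c=camera("top")
for w in(-56,): cv2.imwrite("pics/o8.png",overlay(c,q,w)[420:820,500:1040])
E
```

```text
{'t': 11.55, 'r': np.float64(0.0941), 'deg': np.float64(42.75), 'tip': np.float64(-0.0102), 'head': np.float64(48.14), 'tilt': np.float64(0.25), 'F': array([1.19, 0.64, 0.57]), 'w': -0.0003, 'j': array([ 31.,  40., -42., 127., -13.,   8., -55.])}
```

View pics/c8.png

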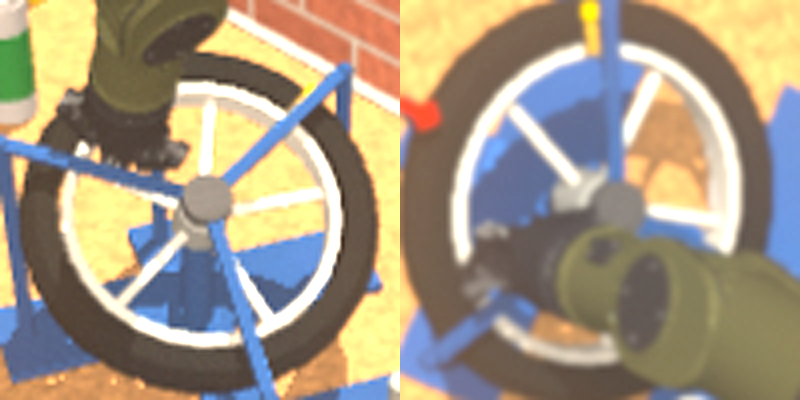

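View pics/o8.png

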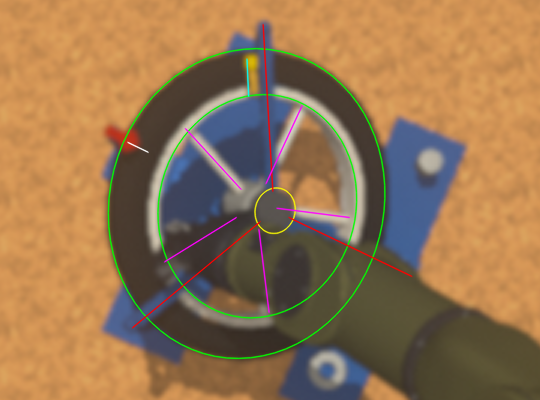

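arm_command([
  [[0, 0, 0], [0.15, 0, 0], 1],
  [[0, 0, 0], [0.2, 0, 0], 1],
  [[0, 0, 0], [0, 0, -0.4], 1],
  [[0, 0, 0], [0, 0, -0.8], 1],
  [[0, 0, 0], [0, 0, -0.8], 1],
  [[0, 0, 0], [0, 0, -0.5], 1],
  [[0, 0, 0], [0, 0, 0], 1],
])

```text
time_s: 12.58
eef_pos: [0.4729, 0.0245, 0.2984]
tool_rot: [-159.1, -22.3, 20.0]
wrist_force: [0.6, -0.3, -0.0]
grip_width: 0.0
```

```bash
python3 - <<'E'
from h import *
q=np.load("q.npy"); print(where(q))
need(*target(q,.095,-38,.09,-42))
E
```

```text
{'t': 12.57, 'r': np.float64(0.0961), 'deg': np.float64(33.79), 'tip': np.float64(0.0909), 'head': np.float64(48.16), 'tilt': np.float64(0.47), 'F': array([ 0.62, -0.33, -0.05]), 'w': 0.0, 'j': array([ 41.,  30., -47., 121., -14.,  25., -53.])}
turn units [-0.03 -0.11 19.67] shift units in target frame [ 2.16 -1.78  0.02] in current frame [1.77 2.17 0.04]
```

arm_command([
  [[0, 0, 0.98], [0.15, 0.01, 0], 1],
  [[0, 0, 0.98], [0.15, 0.01, 0], 1],
  [[0, 0, 0.98], [0.15, 0.01, 0], 1],
  [[0, 0, 0.98], [0.15, 0.01, 0], 1],
  [[0, 0, 0.98], [0.15, 0.01, 0], 1],
  [[0, 0, 0.98], [0.15, 0.01, 0], 1],
  [[0, 0, 0.98], [0.15, 0.01, 0], 1],
  [[0, 0, 0.98], [0.15, 0.01, 0], 1],
  [[0, 0, 0.98], [0.15, 0.01, 0], 1],
  [[0, 0, 0.98], [0.15, 0.01, 0], 1],
  [[0, 0, 0.98], [0.15, 0.01, 0], 1],
  [[0, 0, 0.98], [0.15, 0.01, 0], 1],
])

```text
time_s: 14.08
eef_pos: [0.54, 0.0178, 0.3083]
tool_rot: [-150.0, 2.8, -29.0]
wrist_force: [0.4, -0.3, -0.2]
grip_width: -0.0001
```

arm_command([
  [[0, 0, 0.98], [0.15, 0, 0], 1],
  [[0, 0, 0.98], [0.15, 0, 0], 1],
  [[0, 0, 0.98], [0.15, 0, 0], 1],
  [[0, 0, 0.98], [0.15, 0, 0], 1],
  [[0, 0, 0.98], [0.15, 0, 0], 1],
  [[0, 0, 0.98], [0.15, 0, 0], 1],
  [[0, 0, 0.98], [0.15, 0, 0], 1],
  [[0, 0, 0.98], [0.15, 0, 0], 1],
  [[0, 0, 0], [0, 0, 0], 1],
])

```text
time_s: 15.2
eef_pos: [0.5741, -0.014, 0.2997]
tool_rot: [-156.5, 19.4, -61.5]
wrist_force: [-0.3, -0.3, 0.5]
grip_width: 0.0003
```

```bash
python3 look.py c9;python3 - <<'E'
from h import *
q=np.load("q.npy"); 
need(*target(q,.095,-38,.09,-42))
c=camera("top")
im=overlay(c,q,-57);cv2.imwrite("pics/o9.png",im[420:820,500:1040])
E
```

```text
{'t': 15.2, 'r': np.float64(0.1015), 'deg': np.float64(-32.53), 'tip': np.float64(0.0891), 'head': np.float64(-41.64), 'tilt': np.float64(0.19), 'F': array([-0.26, -0.26,  0.55]), 'w': 0.0003, 'j': array([  21.,   32.,  -14.,  105.,  -34.,   41., -121.])}
turn units [-0.05 -0.    0.09] shift units in target frame [ 0.27  0.14 -0.01] in current frame [ 0.27  0.14 -0.01]
```

View pics/c9.png

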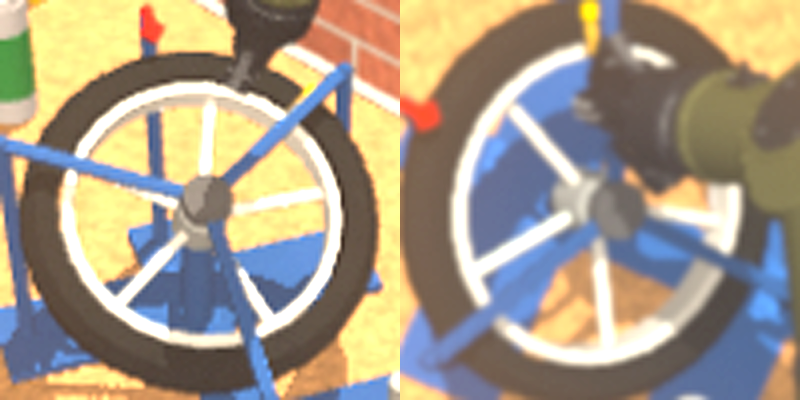

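View pics/o9.png

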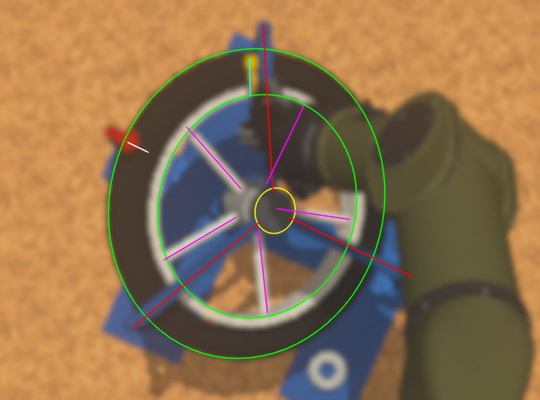

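arm_command([
  [[0, 0, 0], [0.27, 0.14, 0], 1],
  [[0, 0, 0], [0, 0, 0], 1],
  [[0, 0, 0], [0, 0, 0.5], 1],
  [[0, 0, 0], [0, 0, 0.5], 1],
  [[0, 0, 0], [0, 0, 0.3], 1],
  [[0, 0, 0], [0, 0, 0], 1],
])

```text
time_s: 16.1
eef_pos: [0.5846, -0.001, 0.2497]
tool_rot: [-156.4, 19.4, -61.5]
wrist_force: [-0.0, -0.2, -0.2]
grip_width: -0.0002
```

```bash
python3 look.py c10;python3 - <<'E'
from h import *
q=np.load("q.npy"); 
need(*target(q,.095,-38,-.01,-42))
E
```

```text
{'t': 16.1, 'r': np.float64(0.095), 'deg': np.float64(-38.29), 'tip': np.float64(0.0377), 'head': np.float64(-41.67), 'tilt': np.float64(0.23), 'F': array([-0.04, -0.19, -0.15]), 'w': -0.0002, 'j': array([  21.,   37.,  -16.,  107.,  -36.,   34., -118.])}
turn units [-0.07 -0.02  0.07] shift units in target frame [-0.03  0.02  1.22] in current frame [-0.03  0.02  1.22]
```

View pics/c10.png

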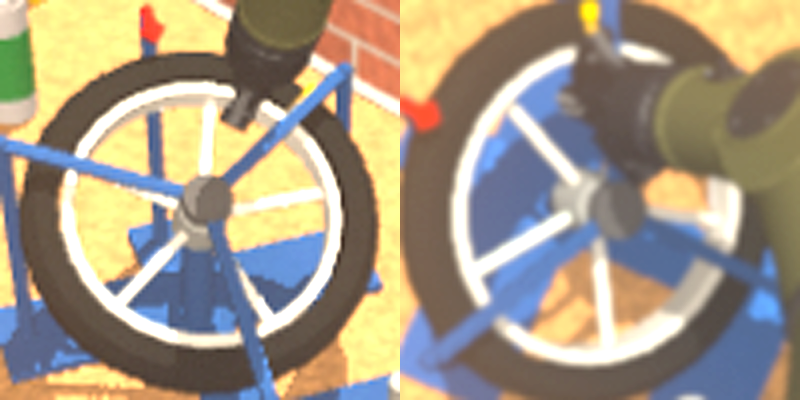

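arm_command([
  [[0, 0, 0], [0, 0, 0.3], 1],
  [[0, 0, 0], [0, 0, 0.3], 1],
  [[0, 0, 0], [0, 0, 0.3], 1],
  [[0, 0, 0], [0, 0, 0.25], 1],
  [[0, 0, 0], [0, 0, 0], 1],
])

```text
time_s: 16.82
eef_pos: [0.594, 0.0204, 0.2096]
tool_rot: [-156.5, 19.4, -61.5]
wrist_force: [-0.7, 0.1, 0.4]
grip_width: -0.0003
```

```bash
python3 look.py c11
```

```text
{'t': 16.82, 'r': np.float64(0.0952), 'deg': np.float64(-38.22), 'tip': np.float64(-0.0087), 'head': np.float64(-41.67), 'tilt': np.float64(0.21), 'F': array([-0.67,  0.12,  0.44]), 'w': -0.0003, 'j': array([  19.,   41.,  -18.,  108.,  -38.,   28., -116.])}
```

View pics/c11.png

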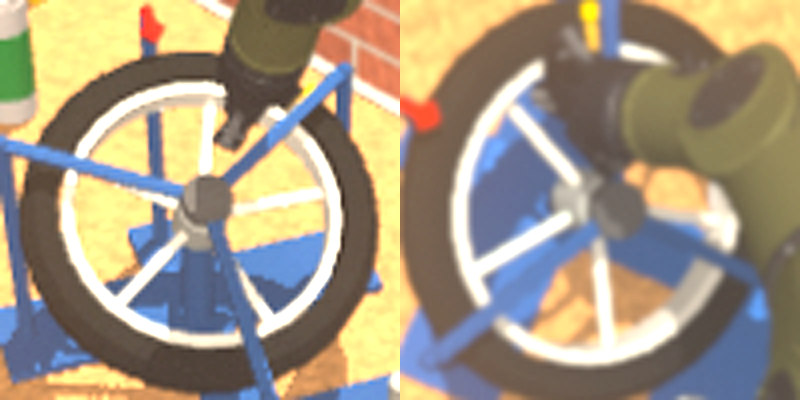

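arm_command([
  [[0, 0, -0.5], [-0.095, 0.002, 0], 1],
  [[0, 0, -0.5], [-0.095, 0.002, 0], 1],
  [[0, 0, -0.5], [-0.095, 0.002, 0], 1],
  [[0, 0, -0.5], [-0.095, 0.002, 0], 1],
  [[0, 0, -0.5], [-0.095, 0.002, 0], 1],
  [[0, 0, -0.5], [-0.095, 0.002, 0], 1],
  [[0, 0, -0.5], [-0.095, 0.002, 0], 1],
  [[0, 0, -0.5], [-0.095, 0.002, 0], 1],
  [[0, 0, -0.5], [-0.095, 0.002, 0], 1],
  [[0, 0, -0.5], [-0.095, 0.002, 0], 1],
  [[0, 0, -0.5], [-0.095, 0.002, 0], 1],
  [[0, 0, -0.5], [-0.095, 0.002, 0], 1],
])

```text
time_s: 18.42
eef_pos: [0.5652, 0.0528, 0.221]
tool_rot: [-150.5, 6.8, -36.2]
wrist_force: [1.6, -2.6, -0.5]
grip_width: -0.0001
```

```bash
python3 look.py c12
```

```text
{'t': 18.43, 'r': np.float64(0.098), 'deg': np.float64(-11.43), 'tip': np.float64(-0.0078), 'head': np.float64(-14.0), 'tilt': np.float64(0.3), 'F': array([ 1.63, -2.62, -0.55]), 'w': -0.0001, 'j': array([ 22.,  39., -28., 113., -30.,  22., -99.])}
```

View pics/c12.png

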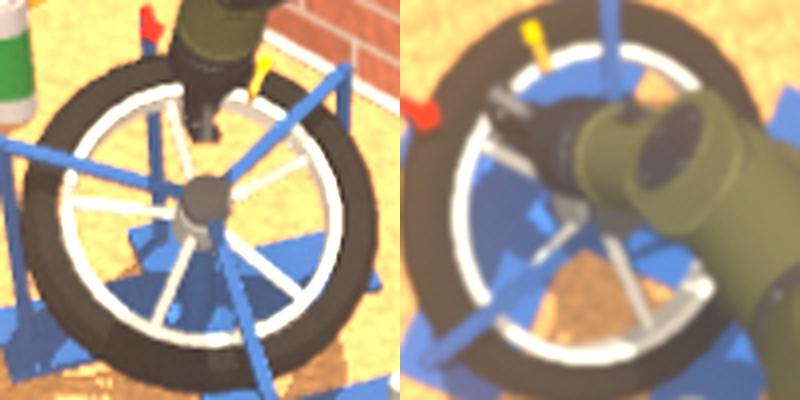

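arm_command([
  [[0, 0, -0.5], [-0.095, 0.012, 0.005], 1],
  [[0, 0, -0.5], [-0.095, 0.012, 0.005], 1],
  [[0, 0, -0.5], [-0.095, 0.012, 0.005], 1],
  [[0, 0, -0.5], [-0.095, 0.012, 0.005], 1],
  [[0, 0, -0.5], [-0.095, 0.012, 0.005], 1],
  [[0, 0, -0.5], [-0.095, 0.01, 0], 1],
  [[0, 0, -0.5], [-0.095, 0.01, 0], 1],
  [[0, 0, -0.5], [-0.095, 0.01, 0], 1],
  [[0, 0, -0.5], [-0.095, 0.01, 0], 1],
  [[0, 0, -0.5], [-0.095, 0.005, 0], 1],
  [[0, 0, -0.5], [-0.095, 0.005, 0], 1],
  [[0, 0, -0.5], [-0.095, 0.005, 0], 1],
])

```text
time_s: 20.02
eef_pos: [0.5225, 0.0691, 0.2182]
tool_rot: [-150.6, -6.9, -12.3]
wrist_force: [3.0, 1.8, 0.0]
grip_width: -0.0001
```

```bash
python3 look.py c13
```

```text
{'t': 20.02, 'r': np.float64(0.0962), 'deg': np.float64(15.81), 'tip': np.float64(-0.009), 'head': np.float64(13.5), 'tilt': np.float64(0.28), 'F': array([3.04, 1.76, 0.04]), 'w': -0.0001, 'j': array([ 27.,  39., -37., 120., -20.,  14., -82.])}
```

View pics/c13.png

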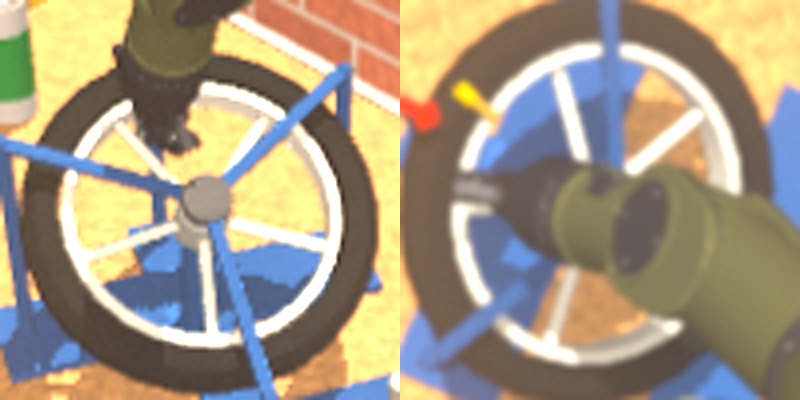

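arm_command([
  [[0, 0, -0.5], [-0.095, 0.005, 0], 1],
  [[0, 0, -0.5], [-0.095, 0.005, 0], 1],
  [[0, 0, -0.4], [-0.076, 0.004, 0], 1],
  [[0, 0, 0], [0, 0, 0], 1],
])

```text
time_s: 20.62
eef_pos: [0.5115, 0.0704, 0.2162]
tool_rot: [-151.4, -9.9, -6.7]
wrist_force: [1.2, 1.4, -0.2]
grip_width: -0.0
```

```bash
cat > meas.py <<'E'
import sys
from h import *
q=np.load("q.npy"); print(where(q))
for n in("top","side"):
    c=camera(n); f=c["frame"]; hs=cv2.cvtColor(f,cv2.COLOR_RGB2HSV)
    u0=proj(c,W(q,[pol(.16,0,.027),pol(.16,10,.027),pol(.16,-10,.027)]))
    x,y=np.int32(u0[0])
    m=cv2.inRange(hs,(22,170,120),(34,255,255)); 
    mm=np.zeros_like(m); mm[y-25:y+25,x-25:x+25]=m[y-25:y+25,x-25:x+25]
    v,uu=np.nonzero(mm)
    print(n,"yellow px",len(v),(uu.mean().round(2),v.mean().round(2)) if len(v) else None,"mark",u0[0].round(2),"+10deg",u0[1].round(2),"-10",u0[2].round(2))
    if len(v):
        pt=np.array([uu.mean(),v.mean()])
        s=least_squares(lambda a:proj(c,W(q,pol(a[1],a[0],.027)))[0]-pt,[0,.16],x_scale=[10,.01]); print("  angle",s.x[0].round(2),"r",s.x[1].round(4))
    im=cv2.resize(np.ascontiguousarray(f[y-35:y+35,x-35:x+35,::-1]),None,fx=6,fy=6,interpolation=cv2.INTER_CUBIC)
    cv2.imwrite(f"pics/{sys.argv[1]}_{n}.png",im)
a=[cv2.imread(f"pics/{sys.argv[1]}_{n}.png") for n in("top","side")]
cv2.imwrite(f"pics/{sys.argv[1]}.png",cv2.resize(np.hstack(a),(800,400)))
E
python3 meas.py m1
```

```text
{'t': 20.62, 'r': np.float64(0.096), 'deg': np.float64(22.54), 'tip': np.float64(-0.0091), 'head': np.float64(19.77), 'tilt': np.float64(0.2), 'F': array([ 1.18,  1.4 , -0.16]), 'w': -0.0, 'j': array([ 28.,  39., -39., 122., -18.,  13., -79.])}
top yellow px 27 (np.float64(216.48), np.float64(185.59)) mark [212.72 188.79] +10deg [209.73 197.5 ] -10 [217.03 180.75]
  angle -5.14 r 0.1535
side yellow px 126 (np.float64(215.63), np.float64(136.27)) mark [235.34 157.85] +10deg [228.51 159.92] -10 [242.48 156.91]
  angle 10.1 r 0.2712
```

View pics/m1.png

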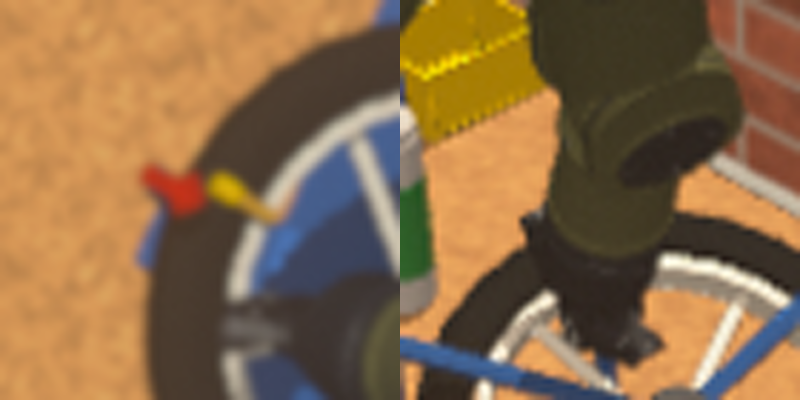

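arm_command([
  [[0, 0, -0.3], [-0.055, 0.003, 0], 1],
  [[0, 0, -0.3], [-0.055, 0.003, 0], 1],
  [[0, 0, -0.15], [-0.03, 0.002, 0], 1],
  [[0, 0, 0], [0, 0, 0], 1],
])

```text
time_s: 21.22
eef_pos: [0.5068, 0.0706, 0.2153]
tool_rot: [-152.0, -11.6, -3.7]
wrist_force: [2.3, 0.3, -0.1]
grip_width: -0.0001
```

```bash
python3 meas.py m2; python3 - <<'E'
from h import *
q=np.load("q.npy"); c=camera("top"); f=c["frame"]; hs=cv2.cvtColor(f,cv2.COLOR_RGB2HSV)
m=cv2.inRange(hs,(0,190,90),(6,255,255))|cv2.inRange(hs,(174,190,90),(180,255,255))
v,u=np.nonzero(m[175:200,195:222]); v=v+175;u=u+195
for h in(.02,.027,.035):
  for pt in [np.array([u.mean(),v.mean()]),np.array([u[u>=np.percentile(u,80)].mean(),v[u>=np.percentile(u,80)].mean()])]:
    s=least_squares(lambda a:proj(c,W(q,pol(a[1],a[0],h)))[0]-pt,[0,.16],x_scale=[10,.01]);print(h,pt.round(2),len(u),s.x)
E
```

```text
{'t': 21.23, 'r': np.float64(0.0961), 'deg': np.float64(25.41), 'tip': np.float64(-0.0091), 'head': np.float64(23.2), 'tilt': np.float64(0.28), 'F': array([ 2.3 ,  0.35, -0.09]), 'w': -0.0001, 'j': array([ 28.,  39., -40., 123., -16.,  12., -77.])}
top yellow px 22 (np.float64(215.64), np.float64(187.77)) mark [212.72 188.79] +10deg [209.73 197.5 ] -10 [217.03 180.75]
  angle -2.49 r 0.1527
side yellow px 117 (np.float64(215.09), np.float64(136.44)) mark [235.34 157.85] +10deg [228.51 159.92] -10 [242.48 156.91]
  angle 10.57 r 0.2713
0.02 [207.76 185.84] 38 [-0.72788029  0.17580633]
0.02 [210.45 186.27] 38 [-1.5726212   0.16720204]
0.027 [207.76 185.84] 38 [-0.50884657  0.17873604]
0.027 [210.45 186.27] 38 [-1.32351904  0.17016618]
0.035 [207.76 185.84] 38 [-0.26715703  0.18208737]
0.035 [210.45 186.27] 38 [-1.0492557   0.17355757]
```

View pics/m2_top.png

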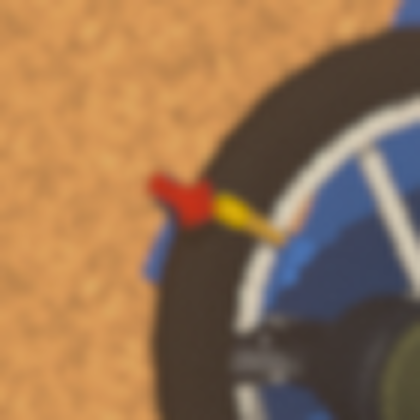

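```bash
cat > fit.py <<'E'
from h import *
from scipy.ndimage import map_coordinates
q0=np.load("q.npy"); c=camera("top")
def feat(c,img,q,bars=(60,180,300),hs=(.046,)):
    b=img[:,:,2].astype(float)-img[:,:,0]   # RGB blue minus red
    obs=[]
    for B in bars:
        for r in np.arange(.130,.166,.005):
            P=pol(r,B,.046); t=np.array([-np.sin(np.radians(B)),np.cos(np.radians(B)),0])
            s=np.arange(-.016,.0161,.0005)
            u=proj(c,W(q,[P+t*k for k in s]))
            val=map_coordinates(b,[u[:,1],u[:,0]],order=1)
            w=np.clip(val-np.percentile(val,30)-15,0,None)
            if w.max()<15: continue
            obs.append((P,(u*w[:,None]).sum(0)/w.sum(),u[-1]-u[0],B))
    return obs
img=cv2.imread("pics/top0.png")[:,:,::-1]
obs=feat(c,img,q0); print(len(obs))
def res(q):
    o=[]
    for P,uv,d,B in obs:
        n=d/np.linalg.norm(d); o.append((proj(c,W(q,P))[0]-uv)@n)
    return np.array(o)
print(res(q0).round(2))
s=least_squares(res,q0[:3],loss='soft_l1',f_scale=.3); print(s.x,np.degrees(s.x[2]),res(s.x).round(2))
np.save("q2.npy",s.x)
E
python3 fit.py
```

```text
20
[ 0.46  0.39  0.33  0.46  0.58  0.57  0.47  0.52  0.8   0.82  0.82 -1.79
  0.69  0.44  0.36  0.39  0.36  0.41  0.56  0.41]
[ 0.5151986  -0.01087203  1.14093256] 65.3706204569563 [ 0.06 -0.03 -0.1   0.    0.1   0.07 -0.05 -0.03  0.12  0.13  0.11 -2.58
  0.33  0.06 -0.05 -0.03 -0.09 -0.05  0.07 -0.1 ]
```

```bash
python3 - <<'E'
from h import *
q=np.load("q2.npy"); c=camera("top")
for n,pt in(("valve",(215.64,187.77)),("red",(207.76,185.84)),("redtip",(210.45,186.27))):
    s=least_squares(lambda a:proj(c,W(q,pol(a[1],a[0],.027)))[0]-pt,[0,.16],x_scale=[10,.01]);print(n,s.x)
print(where(q))
im=overlay(c,q,-2); cv2.imwrite("pics/o14.png",cv2.resize(im[480:780,560:920],None,fx=2,fy=2))
E
```

```text
valve [-2.12552127  0.15261875]
red [-0.10170761  0.17867243]
redtip [-0.92728788  0.17012378]
{'t': 21.48, 'r': np.float64(0.0958), 'deg': np.float64(25.74), 'tip': np.float64(-0.0088), 'head': np.float64(23.82), 'tilt': np.float64(0.21), 'F': array([1.52, 0.92, 0.08]), 'w': -0.0002, 'j': array([ 28.,  39., -40., 123., -16.,  12., -77.])}
```

View pics/o14.png

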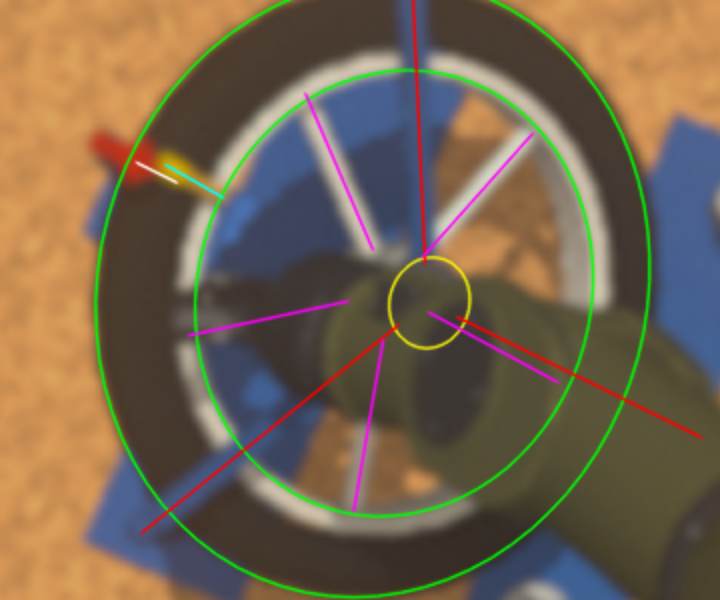

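arm_command([
  [[0, 0, -0.15], [-0.03, 0.002, 0], 1],
  [[0, 0, -0.15], [-0.03, 0.002, 0], 1],
  [[0, 0, 0], [-0.01, 0, 0], 1],
  [[0, 0, 0], [0, 0, 0], 1],
])

```text
time_s: 21.98
eef_pos: [0.5041, 0.0707, 0.2147]
tool_rot: [-152.2, -12.2, -2.4]
wrist_force: [1.4, 1.3, 0.4]
grip_width: -0.0005
```

```bash
cp q.npy qold.npy; python3 -c "
import numpy as np;a=np.load('q.npy');a[:3]=np.load('q2.npy');np.save('q.npy',a)"; python3 meas.py m3
```

```text
{'t': 21.98, 'r': np.float64(0.0958), 'deg': np.float64(27.37), 'tip': np.float64(-0.0088), 'head': np.float64(25.2), 'tilt': np.float64(0.22), 'F': array([1.41, 1.35, 0.43]), 'w': -0.0005, 'j': array([ 29.,  39., -40., 123., -16.,  11., -76.])}
top yellow px 19 (np.float64(214.84), np.float64(189.16)) mark [212.84 188.46] +10deg [209.74 197.13] -10 [217.25 180.48]
  angle -0.29 r 0.153
side yellow px 111 (np.float64(214.74), np.float64(136.54)) mark [235.61 157.79] +10deg [228.74 159.81] -10 [242.76 156.89]
  angle 11.34 r 0.2714
```

View pics/m3_top.png

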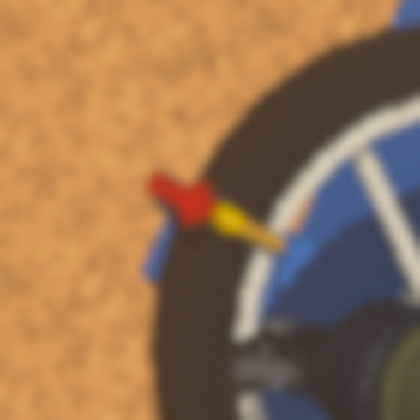

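arm_command([
  [[0, 0, 0], [0.15, 0, 0], 1],
  [[0, 0, 0], [0.2, 0, 0], 1],
  [[0, 0, 0], [0, 0, -0.4], 1],
  [[0, 0, 0], [0, 0, -0.8], 1],
  [[0, 0, 0], [0, 0, -0.8], 1],
  [[0, 0, 0], [0, 0, -0.8], 1],
  [[0, 0, 0], [0, 0, -0.8], 1],
  [[0, 0, 0], [0, 0, -0.8], 1],
  [[0, 0, 0], [0, 0, 0], 1],
])

```text
time_s: 23.2
eef_pos: [0.4824, -0.0119, 0.3712]
tool_rot: [-152.3, -12.4, -2.6]
wrist_force: [0.1, 1.2, 0.0]
grip_width: -0.0002
```

```bash
python3 meas.py m4
```

```text
{'t': 23.2, 'r': np.float64(0.0951), 'deg': np.float64(17.98), 'tip': np.float64(0.1689), 'head': np.float64(25.16), 'tilt': np.float64(0.2), 'F': array([0.12, 1.22, 0.03]), 'w': -0.0002, 'j': array([ 46.,  24., -45., 112., -18.,  41., -72.])}
top yellow px 20 (np.float64(214.95), np.float64(189.1)) mark [212.84 188.46] +10deg [209.74 197.13] -10 [217.25 180.48]
  angle -0.41 r 0.1528
side yellow px 131 (np.float64(215.93), np.float64(136.14)) mark [235.61 157.79] +10deg [228.74 159.81] -10 [242.76 156.89]
  angle 10.29 r 0.2712
```

View pics/m4.png

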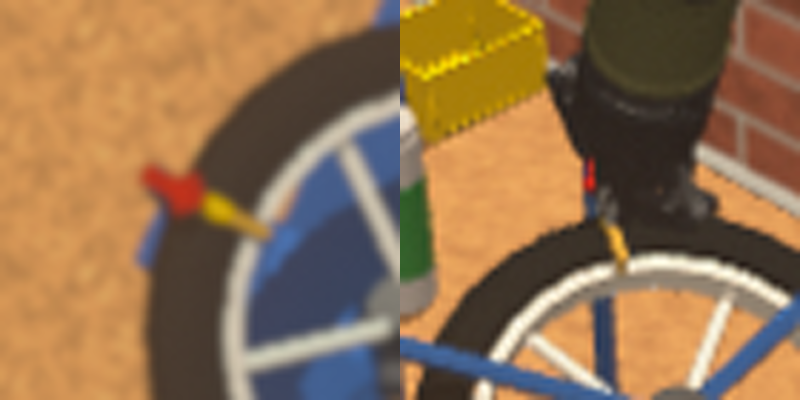

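arm_command([
  [[0, 0, 0], [0, 0.6, -0.8], 1],
  [[0, 0, 0], [0, 0.8, -0.6], 1],
  [[0, 0, 0], [0, 0.8, -0.6], 1],
  [[0, 0, 0], [0, 0.8, -0.6], 1],
  [[0, 0, 0], [0, 0.8, -0.6], 1],
  [[0, 0, 0], [0, 0.8, -0.6], 1],
  [[0, 0, 0], [0, 0.5, -0.3], 1],
  [[0, 0, 0], [0, 0, 0], 1],
])

```text
time_s: 24.3
eef_pos: [0.4598, -0.2678, 0.4168]
tool_rot: [-152.1, -12.1, -2.6]
wrist_force: [-0.6, -0.2, -0.8]
grip_width: 0.0
```

```bash
python3 meas.py m5; python3 - <<'E'
from h import *
for n in("side","top"):
    c=camera(n); cv2.imwrite(f"pics/{n}5.png",c["frame"][:,:,::-1])
E
```

```text
{'t': 24.3, 'r': np.float64(0.1118), 'deg': np.float64(-149.53), 'tip': np.float64(0.3294), 'head': np.float64(25.03), 'tilt': np.float64(0.29), 'F': array([-0.58, -0.16, -0.78]), 'w': 0.0, 'j': array([ 65.,  32., -40.,  88., -11.,  70., -57.])}
top yellow px 20 (np.float64(214.95), np.float64(189.1)) mark [212.84 188.46] +10deg [209.74 197.13] -10 [217.25 180.48]
  angle -0.41 r 0.1528
side yellow px 140 (np.float64(217.22), np.float64(137.61)) mark [235.61 157.79] +10deg [228.74 159.81] -10 [242.76 156.89]
  angle 9.89 r 0.2635
```

View pics/m5.png

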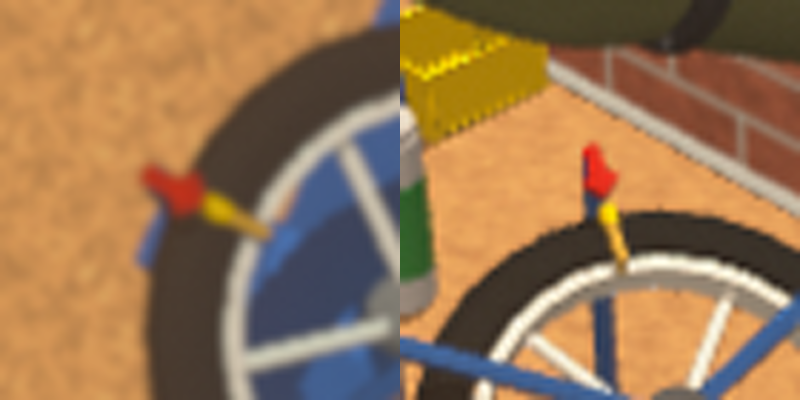

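View pics/side5.png

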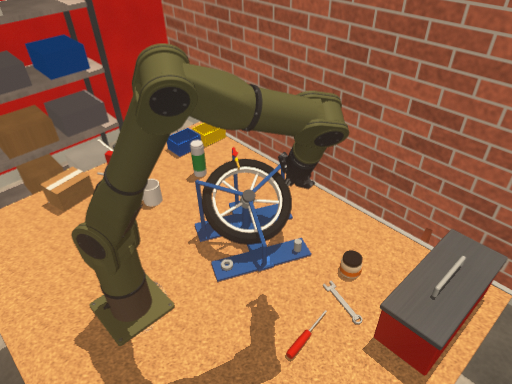

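```bash
cat > fit2.py <<'E'
from h import *
from scipy.ndimage import map_coordinates
q=np.load("q.npy")[:3]
C={n:camera(n) for n in("top","side")}
I={n:C[n]["frame"] for n in C}
if __name__=="__main__":
  x=np.r_[q,0.]
  for it in range(3):
    obs=[]
    for n in C:
        c=C[n]; f=I[n].astype(float)
        ch={"bar":f[:,:,2]-f[:,:,0],"sp":f.min(2)}
        L=[("bar",B,r) for B in(60,180,300) for r in np.arange(.130,.166,.005)]+[("sp",36+72*k,r) for k in range(5) for r in np.arange(.05,.112,.005)]
        for kind,B,r in L:
            a=B+(x[3] if kind=="sp" else 0)
            P=pol(r,a,.046 if kind=="bar" else .004)
            t=np.array([-np.sin(np.radians(a)),np.cos(np.radians(a)),0])
            s=np.arange(-.015,.0151,.0005)
            u=proj(c,W(x[:3],[P+t*k for k in s]))
            v=map_coordinates(ch[kind],[u[:,1],u[:,0]],order=1)
            w=np.clip(v-np.percentile(v,30)-.35*(v.max()-np.percentile(v,30)),0,None)
            if v.max()-np.percentile(v,25)<40: continue
            if w[0]>0 or w[-1]>0: continue
            d=u[-1]-u[0]
            obs.append((n,kind,B,r,(u*w[:,None]).sum(0)/w.sum(),d/np.linalg.norm(d)))
    def res(x,offs=True):
        o=[]
        for n,k,B,r,uv,d in obs:
            P=pol(r,B+(x[3] if k=="sp" else 0),.046 if k=="bar" else .004)
            sh=x[4:6] if n=="top" else x[6:8]
            o.append((proj(C[n],W(x[:3],P))[0]+sh-uv)@d)
        return np.array(o+list(np.array(x[4:8])*5))
    s=least_squares(res,np.r_[x[:4],np.zeros(4)],loss='soft_l1',f_scale=.3,x_scale=[.01,.01,.01,1,1,1,1,1]); x=s.x[:4]
  print(len(obs),"pose",s.x[:3],np.degrees(s.x[2]),"w",s.x[3],"shift",s.x[4:].round(2))
  R_=res(s.x)[:len(obs)]
  for n in C:
    for k in("bar","sp"):
      for B in sorted({o[2] for o in obs if o[0]==n and o[1]==k}):
        z=[R_[i] for i,o in enumerate(obs) if o[:3]==(n,k,B)]; print(n,k,B,len(z),np.median(z).round(2))
  # per-camera
  for n in C:
    oo=obs; obs=[o for o in oo if o[0]==n]
    t=least_squares(res,np.r_[x[:4],np.zeros(4)],loss='soft_l1',f_scale=.3,x_scale=[.01,.01,.01,1,1,1,1,1]); print(n,"only: psi",np.degrees(t.x[2]),"w",t.x[3]); obs=oo
E
python3 fit2.py
```

```text
158 pose [ 0.51495685 -0.01074293  1.13943638] 65.28489547503099 w -0.25927524085557313 shift [-0.03 -0.03  0.    1.08]
top bar 60 8 -0.08
top bar 180 3 -0.01
top bar 300 8 -0.02
top sp 36 13 0.02
top sp 108 13 -0.06
top sp 252 13 -0.15
top sp 324 13 -0.03
side bar 60 8 -0.12
side bar 180 8 0.06
side bar 300 7 0.33
side sp 36 13 0.06
side sp 108 12 -0.06
side sp 180 13 0.33
side sp 252 13 -0.11
side sp 324 13 0.1
top only: psi 65.35888990581019 w -0.17227808520972113
side only: psi 65.11775851578503 w -0.30133339783012386
```

```bash
python3 -c "
from rig import *
print(sign_off())"
```

```text
the job is handed in; nothing more can be done
None
```

The valve stem now points straight up the slope, in line with the red pointer. I handed the job in at about 24.5 s on the robot clock, against the 72 s limit.

- **Moves:** I shut the fingers and put them into the window between the bars at 300° and 60°. Two pushes on successive spokes turned the wheel counter-clockwise by about 106°, at roughly 0.3 rad/s. I then backed the fingers off the spoke, drew them straight out, and moved the arm clear.
- **Final angle:** A fit of the bars and spokes in both cameras put the wheel at −0.26°. The top camera alone gave −0.17° and the side camera alone −0.30°. The yellow cap seen from above gave −0.41°.
- **At rest:** Two pictures about 1 s apart, both taken after the fingers left the wheel, show the cap in the same place.
- **Forces:** The highest wrist force I read was about 3.5 N, while pushing. I only read it at the end of each move.
- **Tyre, stem and loose items:** I saw no contact with the tyre or the valve stem. The tools and tins look undisturbed, but I checked those by eye only.
- **A check that disagreed:** My first estimate of which way the stand faces was 66.1°. The bar fits and the red pointer pointed to about 65.3°, so I used that for the final push.
- **A check that failed:** My automatic cap detection in the side camera picked up the yellow tray in the background, so I ignored its readings.

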